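# Change over two spring clips on the engraving holders

## Robot

A 6-joint arm with a two-finger parallel gripper is mounted at the origin on a cart in front of the work surface, level with it; the furniture and walls round the work are solid. World frame = base frame: x ahead of the robot, y to its left, z up, the work surface at z = 0. Lengths are in m, angles in rad, forces in N, time in s.
With the tool pointing down it reaches from about 0.375 to 0.925 m from the base axis. Payload 5.7 kg.
Tool frame: the origin (TCP) lies midway between the tips of the shut fingers; the grasp point (between the pads) lies 19 mm behind it; z points along the fingers, y is the line along which they close (so a half turn about z gives the same grasp; the last joint's range is limited). The gripper opens to 88 mm and grips with 3 to 60 N. Pads are 20 mm wide; open, the fingers measure 115 mm over their backs; the gripper's body (75 mm by 178 mm) begins 61 mm behind the grasp point.
Start: joints at [1.105, 0.359, 1.51, -0, 1.272, -0.115], TCP at [0.206, 0.563, 0.188] pointing down, gripper open.
Joint ranges: [-2.97, 2.97], [-1.01, 2.36], [0.21, 2.38], [-0.96, 4.11], [0.2, 2.71], [-2.98, 2.98]. Speed limits (rad/s): [2.39, 2.39, 3.14, 3.14, 3.14, 3.14].

## Interface

Orientations are given as a rotation vector (axis times angle).
In Python, from cell import ctrl gives the robot as it stands. The module is installed in compiled form; this text tells all that it offers.
- The arm moves only by the tool drive_tool, never from a script. Its argument "increments" is text: rows parted by semicolons, each of 7 numbers parted by spaces: the turn, a rotation vector about the tool's x, y, z in degrees, then the shift along the tool's x, y, z in cm, then the opening, from 0 (shut) to 1 (fully open). In form: ax ay az x y z hand; .... A call has 1 to 20 rows; each row is the pose to reach, as a shift and turn from the pose commanded when the call began, along the tool's axes at that moment; what a row does not reach only later rows make up. A row lasts 1/10 s, in which the tool goes at most 50 mm and 8.59 degrees, less where a joint would pass 70% of its speed; a pose out of reach is approached as far as the arm can. A call with a gripper value outside its range is refused whole. The fingers move at their own pace and stop on an object; the grip force is fixed at half the most. Time passes only in rows, so rows that repeat a pose let the fingers close. It gives the time, the measured TCP pose, the force and the opening at its end, in the units of the state.
- ctrl.sense(): the state, without advancing time (a new reading comes with each control period).
- ctrl.capture(name): name is "scene" or "top"; returns (picture, depth): 420x560x3 uint8, blue, green, red; 420x560 float32, m along the optical axis (not along the pixel's ray), 0 where there is no reading.
- ctrl.get_calibration(name): a dict with "fx", "fy", "cx", "cy" (pixels), "R" (3x3) and "t" (3): a world point X has camera coordinates R X + t. Camera axes: x right, y down, z forward; pixel columns grow to the right and rows downward; lengths in m; the calibration is good to about 2 mm. A picture is of the moment at which its call begins. get_calibration takes no time and is no camera call.
- ctrl.hand_in(): hands the job in, once; it reports no verdict.
Trained networks look in the newest picture that a camera, given by its name, has taken for a name from the list of things; names that differ only in an ending like _2 or _b are one class to them, and where a whole thing is asked for, a point or a joint stands for the part that bears it (a point fixed in the world has none). Each returns a list of dicts, best first, with "conf" (0 to 1); they miss things now and then, are a little off and sometimes report something else, mostly with a low value. They report only what shows in the picture. A call takes as long as a camera call. They do not tell look-alikes from the thing itself.
- ctrl.cut_out(camera, name): "region" (420x560 bool, what is visible of it) and "position" ([column, row] in pixels, amid what is visible of it).
- ctrl.mark_of(camera, name): "position" ([column, row] in pixels: a listed point, or the origin of a listed thing).
The state is a dict: "t": time; "joint_pos": joint angles; "dq": joint speeds; "joint_torque": joint torques, N m; "ee_pos": TCP position; "tool_rot": TCP orientation; "contact_force": force on the tool from outside, world axes, zero at the start; "moment": the same for the moment, N m; "finger_gap": finger opening in m.
Only numpy, scipy, OpenCV 4.12 (cv2) and the standard library are available. Lean on these libraries where they do the work, as an engineer would, in place of code of your own. Each camera call takes 0.05 s, during which the arm holds its last target. There are 200 camera calls.

## Task

The steel plate with the engraved key is finished and the plain brass plate is next to be engraved. Swing the spring clip clear of the steel plate, turned away about a right angle so that the plate can be lifted out later, and swing the other holder's clip onto the brass plate so that it lies square across the plate's edge. Leave both plates lying in their nests.

Things in the scene. Friction and masses are not known exactly. Their poses are not given: they have to be found in the camera images.
- brass_blank: Plain yellow brass plate, 50 (x) x 70 (y) x 6 mm, loose in a shallow nest (1 mm play) of a grey holder (base 140 x 94 x 12 mm, fixed, yaw within 20 degrees). Origin: centre of its underside, 12 mm above the bench, z up. Its clip's vertical pivot screw stands at x = -75, y = 0 mm in the plate's frame (robot's side). An upright sheet, 250 mm high, fixed left of the work (y over 0.1): pass over it.
- brass_clip (a joint): Angle (rad) of the brass plate's clip about its pivot. 0: along the plate's +x, square across its near edge, tip 20 mm in; positive: counter-clockwise from above, to +y; off the plate above 0.9. Stops -0.35, 1.75. Starts 1.15 to 1.55. Moved by a round upright red knob 45 mm from the pivot, 14 mm thick, 32 to 58 mm above the bench (stiff dark arm below it).
- steel_blank: Grey steel, black engraved key, plate, 50 (x) x 70 (y) x 6 mm, loose in a shallow nest (1 mm play) of a grey holder (base 140 x 94 x 12 mm, fixed, yaw within 20 degrees). Origin: centre of its underside, 12 mm above the bench, z up. Its clip's vertical pivot screw stands at x = -75, y = 0 mm in the plate's frame (robot's side). A fixed tool caddy stands behind.
- steel_clip (a joint): Angle (rad) of the steel plate's clip about its pivot; same clip, knob, zero, sense and stops as the brass plate's. Starts on the plate, -0.15 to 0.15. Both clips are 74 mm long from the pivot, turn with light friction (1 to 3 N at the knob) and stay where left; the black tip is on a leaf spring (1.5 N) and rides up over the plate's edge by itself.
Not all that is in view belongs to the job. There is more than one size of the brass_blank; the job needs the largest.

How it is judged:
By the outcome, as a careful person would: the job done as asked, in the order asked, and still so for the second after the job is handed in, with the robot touching nothing.
It also fails if it takes over 51 s, if anything falls off the work surface, if the arm or the gripper's body presses on something with over 40 N, if the wrist force passes 120 N, or if a joint passes its speed limit or range.

## Working session

There is one attempt and no reset: what is moved stays moved. The work goes in short steps, Python scripts to look and compute and a tool call to move; the robot and the scene stay as the last step left them, time stands still between calls to the robot, and variables do not carry over. Pictures are saved under pics/ and viewed, on a budget of 10 in all, crops included, one or two more only if the job needs it, and the job is handed in when it is done.

Besides the shell and the picture viewer there is one more tool, called after "Call:" as a command line: name --argument value ..., lists and objects as JSON in quotes. drive_tool: Moves the arm, as the interface text tells. Its arguments: {"type":"object","properties":{"increments":{"type":"string"}},"required":["increments"]}

```bash
mkdir -p pics
cat > h.py <<'E'
from cell import ctrl
import numpy as np, cv2
from scipy.spatial.transform import Rotation as Ro
def world(cam,px,depth=None,z=None):
    c=ctrl.get_calibration(cam);R=np.array(c["R"]);t=np.array(c["t"])
    px=np.atleast_2d(px).astype(float)
    ray=np.c_[(px[:,0]-c["cx"])/c["fx"],(px[:,1]-c["cy"])/c["fy"],np.ones(len(px))]
    if z is None: return (ray*np.asarray(depth).reshape(-1,1)-t)@R
    d=ray@R;o=-R.T@t
    return o+d*((z-o[2])/d[:,2])[:,None]
E
python3 - <<'E'
from h import *
for n in("scene","top"):
    im,d=ctrl.capture(n);cv2.imwrite(f"pics/{n}0.png",im);np.save(f"{n}0.npy",d)
    for k in("brass_blank","steel_blank","brass_clip","steel_clip"):
        for r in ctrl.cut_out(n,k)[:4]:
            m=r["region"]&(d>0);v,u=np.nonzero(m)
            if len(u)<10: continue
            w=world(n,np.c_[u,v],d[v,u])
            rect=cv2.minAreaRect((w[:,:2]*1000).astype(np.float32))
            print(n,k,round(r["conf"],2),np.round(r["position"]),len(u),np.round(np.median(w,0),3),np.round(rect[0]),np.round(rect[1]),round(rect[2]))
print(ctrl.sense())
E
```

```text
scene brass_blank 0.89 [284. 181.] 286 [ 0.652 -0.317  0.004] [ 653. -320.] [38. 53.] 28
scene brass_blank 0.85 [322. 200.] 624 [ 0.538 -0.283  0.018] [ 540. -287.] [50. 71.] 14
scene brass_blank 0.73 [233. 196.] 308 [ 0.67  -0.208  0.004] [ 672. -211.] [36. 55.] 48
scene steel_blank 0.56 [256. 245.] 726 [ 0.517 -0.108  0.018] [ 518. -121.] [69. 63.] 89
scene brass_clip 0.7 [348. 206.] 624 [ 0.467 -0.264  0.03 ] [ 480. -300.] [ 44. 143.] 7
scene steel_clip 0.71 [285. 250.] 664 [ 0.467 -0.112  0.032] [ 473. -116.] [23. 87.] 80
top brass_blank 0.87 [285. 152.] 532 [ 0.673 -0.215  0.005] [ 674. -215.] [40. 57.] 49
top brass_blank 0.6 [337. 161.] 353 [ 0.654 -0.317  0.005] [ 654. -320.] [41. 46.] 28
top steel_blank 0.87 [241. 228.] 837 [ 0.517 -0.13   0.018] [ 516. -126.] [70. 50.] 86
top brass_clip 0.66 [316. 250.] 336 [ 0.471 -0.276  0.033] [ 470. -274.] [82. 17.] 89
{'t': 0.5, 'joint_pos': array([ 1.10483351e+00,  3.58816313e-01,  1.51039962e+00,  2.95541175e-05,
        1.27249243e+00, -1.15099774e-01]), 'dq': array([-1.03221961e-03,  2.09664613e-05, -1.98653368e-03, -5.66015010e-04,
       -2.35433851e-03, -2.83420064e-04]), 'joint_torque': array([-7.27359620e-04, -5.14904559e+01, -2.70877361e+01,  6.73879939e-02,
        2.63349724e-02, -4.69014310e-05]), 'ee_pos': array([0.20620661, 0.56341871, 0.1878132 ]), 'tool_rot': array([-5.48314683e-01, -3.09331167e+00,  1.61418557e-04]), 'contact_force': array([0.13354971, 0.08950073, 0.326232  ]), 'moment': array([ 0.00805539,  0.04796052, -0.04966053]), 'finger_gap': 0.08798620266793913}
```

```bash
python3 -c "
import cv2,numpy as np
a=cv2.imread('pics/scene0.png');b=cv2.imread('pics/top0.png')
print(a.shape)"
```

```text
(420, 560, 3)
```

View pics/scene0.png

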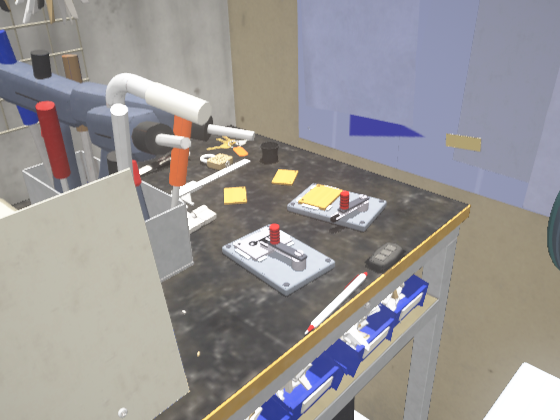

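View pics/top0.png

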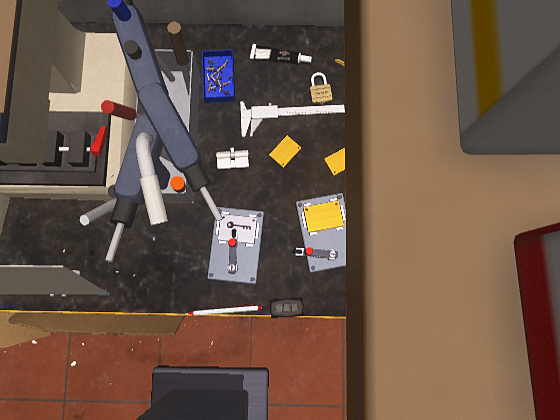

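The brass candidates are the plate in the holder at scene (322,200) / top (325,217), and loose plates at scene (284,181) and (233,196). The first fits: it measures 50x71 mm and lies in a holder, while the others are about 38x54 mm and loose. The steel plate is at top (241,228), with its knob at about (232,242). The brass clip's knob is at top (309,251). Next I'll measure the knobs and pivots, and the height of what overhangs the work.

Run:
```python
from h import *
vis=[]
for n in("scene","top"):
    im=cv2.imread(f"pics/{n}0.png");d=np.load(f"{n}0.npy")
    v,u=np.mgrid[0:420,0:560];w=world(n,np.c_[u.ravel(),v.ravel()],d.ravel()).reshape(420,560,3)
    hsv=cv2.cvtColor(im,cv2.COLOR_BGR2HSV)
    red=(((hsv[...,0]<6)|(hsv[...,0]>174))&(hsv[...,1]>150)&(w[...,2]>.025)&(w[...,2]<.07)&(d>0)&(w[...,0]>.35)&(w[...,1]<0)).astype(np.uint8)
    k,l,s,c=cv2.connectedComponentsWithStats(red)
    for i in range(1,k):
        if s[i,4]>15:
            p=w[l==i];print(n,"knob",c[i],s[i,4],p.min(0).round(3),p.max(0).round(3),p[p[:,2]>.055].mean(0).round(4) if (p[:,2]>.055).any() else '')
    # plates: points 0.015..0.021, near, and holder 0.009..0.0145
    for nm,cx,cy in(("steel",.517,-.125),("brass",.54,-.285)):
        near=(np.hypot(w[...,0]-cx+.03,w[...,1]-cy)<.1)&(d>0)
        for lo,hi,lab in((.0155,.0215,"plate"),(.008,.0145,"base"),(.008,.06,"all")):
            m=(near&(w[...,2]>lo)&(w[...,2]<hi)).astype(np.uint8)
            if lab=="plate": m=cv2.morphologyEx(m,cv2.MORPH_OPEN,np.ones((3,3)))
            k,l,s,c=cv2.connectedComponentsWithStats(m)
            if k<2: continue
            p=w[l==1+np.argmax(s[1:,4])]
            r=cv2.minAreaRect((p[:,:2]*1000).astype(np.float32));print(n,nm,lab,len(p),np.round(r[0],1),np.round(r[1],1),round(r[2],1))
    # tall things
    for x in np.arange(.2,1.0,.1):
        print(n,round(x,1),[ round(float(w[...,2][(d>0)&(abs(w[...,0]-x)<.05)&(abs(w[...,1]-y)<.05)].max(initial=-1)),2) for y in np.arange(-.5,.61,.1)])
    K=ctrl.get_calibration(n);print("cam",n,(-np.array(K["R"]).T@K["t"]).round(2),round(K["fx"]))
a=cv2.imread("pics/scene0.png")[150:300,200:400];b=cv2.imread("pics/top0.png")[185:295,190:350]
cv2.imwrite("pics/crop.png",np.vstack([cv2.resize(a,(600,400)[::1] and (480,300)),cv2.resize(b,(480,300))]))
```

```text
scene knob [344.27777778 196.77777778] 72 [ 0.463 -0.264  0.044] [ 0.477 -0.25   0.06 ] [ 0.4699 -0.2563  0.0576]
scene knob [344.03846154 205.80769231] 26 [ 0.464 -0.259  0.035] [ 0.474 -0.25   0.044] 
scene knob [274.10869565 227.13043478] 46 [ 0.478 -0.122  0.056] [ 0.49  -0.111  0.06 ] [ 0.4837 -0.1163  0.0579]
scene steel plate 576 [ 515.5 -118.8] [64.3 52.5] 83.3
scene steel base 2312 [ 484.6 -120.2] [ 96.3 142.1] 85.0
scene steel all 3886 [ 484.6 -120.2] [ 96.3 142.1] 85.0
scene brass plate 604 [ 542.1 -287.4] [52.7 72.2] 10.9
scene brass base 628 [ 462.  -302.5] [41.8 97.1] 8.6
scene brass all 2470 [ 509.1 -281.4] [141.3 118.7] 12.3
scene 0.2 [0.17, 0.19, -1.0, -0.0, -0.0, -1.0, -1.0, -1.0, -1.0, -1.0, -1.0, -1.0]
scene 0.3 [0.33, 0.24, 0.0, 0.01, 0.0, 0.0, 0.0, -1.0, -1.0, -1.0, -1.0, -1.0]
scene 0.4 [0.32, 0.0, 0.01, 0.02, 0.04, 0.25, 0.25, 0.25, 0.17, -1.0, -1.0, -1.0]
scene 0.5 [0.31, 0.31, 0.06, 0.05, 0.2, 0.27, 0.28, -1.0, -1.0, -1.0, -1.0, -1.0]
scene 0.6 [0.31, 0.31, 0.02, 0.02, 0.21, 0.27, 0.21, -1.0, -1.0, -1.0, -1.0, -1.0]
scene 0.7 [0.3, 0.3, 0.03, 0.01, 0.02, 0.2
[... 779 characters left out ...]
6
top 0.2 [-1.0, -0.79, -0.79, -0.69, -0.68, -0.69, -0.69, -0.69, -0.78, -0.79, -0.54, -0.54]
top 0.3 [-1.0, -0.79, -0.79, -0.78, -0.79, -0.21, -0.21, -0.21, -0.22, -0.22, -0.47, -0.48]
top 0.4 [-1.0, -1.0, 0.02, 1.01, 0.04, 0.25, 0.25, 0.25, 0.15, -1.0, -1.0, -1.0]
top 0.5 [-1.0, -1.0, 0.06, 0.03, 0.2, 0.27, 0.28, 0.01, 0.02, -1.0, -1.0, -1.0]
top 0.6 [-1.0, -1.0, 0.03, 0.02, 0.24, 0.28, 0.41, 0.41, 0.1, -1.0, -1.0, -1.0]
top 0.7 [-1.0, -1.0, 0.01, 0.01, 0.23, 0.28, 0.41, 0.41, -1.0, -1.0, -1.0, -1.0]
top 0.8 [-1.0, -1.0, 0.02, 0.01, 0.03, 0.31, 0.41, 0.41, -1.0, -1.0, -1.0, -1.0]
top 0.9 [-1.0, -1.0, 0.1, 0.09, 0.09, 0.25, 0.25, 0.25, -1.0, -1.0, -1.0, -1.0]
cam top [ 0.38 -0.2   1.06] 547
```

View pics/crop.png

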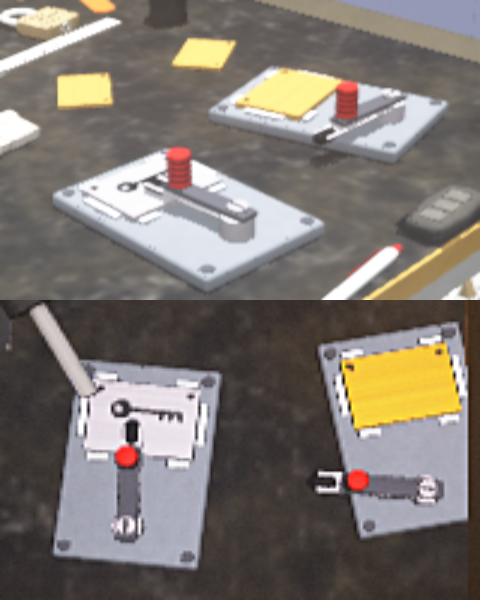

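The crop confirms two holders. The steel plate (key) has its clip on it, and the brass plate's clip is swung off to the left. A rod from the caddy leans over the steel holder's corner, so I'll find its exact position before planning the descent.

Run:
```python
from h import *
P=[]
for n in("scene","top"):
    d=np.load(f"{n}0.npy");v,u=np.nonzero(d>0);w=world(n,np.c_[u,v],d[v,u]);P.append(w)
w=np.vstack(P)
m=(w[:,2]>.07)&(w[:,2]<.6)&(w[:,0]>.3)&(w[:,0]<.75)&(w[:,1]>-.35)&(w[:,1]<.32);w=w[m]
for x in np.arange(.32,.76,.03):
    print("%.2f"%x,' '.join((lambda z:"%3d-%3d"%(z.min()*1000,z.max()*1000) if len(z)>2 else "   .   ")(w[(abs(w[:,0]-x)<.015)&(abs(w[:,1]-y)<.015),2]) for y in np.arange(-.2,.3,.03)))
print(np.arange(-.2,.3,.03).round(2))
```

```text
0.32    .       .       .       .       .       .       .       .       .       .       .       .       .       .       .       .       .   
0.35    .       .       .       .       .       .       .       .       .       .       .       .       .       .       .       .       .   
0.38    .       .       .       .       .       .       .       .       .       .       .       .     70- 71  70- 74  70- 81  70- 79    .   
0.41    .       .       .       .       .       .       .       .       .       .     71-245  70-247  70-248  70-248  70-247  70-214  72-128
0.44    .       .       .       .       .       .       .       .    237-253    .    235-247 236-248 241-249 242-248 242-247    .       .   
0.47    .       .       .       .       .       .       .       .    229-249 267-273    .       .       .       .       .       .       .   
0.50    .       .       .    180-195    .    242-252 229-262 223-256 215-249 205-280 264-275    .       .       .       .       .       .   
0.53    .       .       .    182-198 184-199    .    237-268 194-267 194-250 181-242    .       .       .       .
[... 419 characters left out ...]
 73-127  73-124  73-104  72- 98
0.65    .       .       .       .       .     98-238  70-242 171-240 175-228    .       .     70-407 106-407  83-124 116-125    .       .   
0.68    .       .       .       .       .     70-237  73-246 114-247 135-234 133-242    .     70-408  73-408  72-126  73-125    .       .   
0.71    .       .       .       .       .     72-104  96-246 111-247  93-241  72-195    .     70-407  71-409  71-323  70- 80    .       .   
0.74    .       .       .       .       .     70-102 200-240  89-282  85-282  70-104    .     75-407  74-408  71-323    .       .       .   
[-0.2  -0.17 -0.14 -0.11 -0.08 -0.05 -0.02  0.01  0.04  0.07  0.1   0.13
  0.16  0.19  0.22  0.25  0.28]
```

```bash
cat >> h.py <<'E'
U=np.array([1,1,0])/2**.5
def orient(yaw_y,tilt):
    "tool y along world azimuth yaw_y (deg); body leans back by tilt (deg) towards -x_tool"
    a=np.radians(yaw_y);y=np.array([np.cos(a),np.sin(a),0]);u=np.array([-y[1],y[0],0]);f=np.radians(tilt)
    z=np.cos(f)*np.array([0,0,-1])+np.sin(f)*u
    return np.c_[np.cross(y,z),y,z]
def rows(targets,base=None):
    "targets: list of (pos, R or None); prints rows relative to the present pose"
    s=ctrl.sense();p0=s["ee_pos"];R0=Ro.from_rotvec(s["tool_rot"]).as_matrix()
    if base: p0,R0=base
    for p,R in targets:
        r=Ro.from_matrix(R0.T@(R0 if R is None else R)).as_rotvec(degrees=True)
        print(r.round(1),(R0.T@(np.array(p)-p0)*100).round(2),np.round(p,3))
E
python3 - <<'E'
from h import *
d=np.load("scene0.npy");v,u=np.nonzero(d>0);w=world("scene",np.c_[u,v],d[v,u])
for x in np.arange(.2,.9,.1):
    q=w[(abs(w[:,0]-x)<.05)&(w[:,2]>.07)&(w[:,1]<-.3)]
    print(round(x,1),len(q),q[:,1].max() if len(q) else '')
T=orient(-45,30)
pre=np.array([.4835,-.118,.044])+.004*U
rows([([.206,.563,.46],None),([.41,.3,.46],None),([.43,.1,.46],None),([.40,-.15,.46],orient(-45,0)),([.40,-.2,.40],T),(pre-T[:,2]*.2,T)])
E
```

```text
0.2 691 -0.44448190601461646
0.3 10839 -0.44448410039541475
0.4 9732 -0.4546243877373148
0.5 7909 -0.4461852116269379
0.6 6020 -0.4451383941767021
0.7 4187 -0.4415568230757526
0.8 3690 -0.4651609944809488
[0. 0. 0.] [ 1.000e-02 -5.000e-02 -2.722e+01] [0.206 0.563 0.46 ]
[0. 0. 0.] [-28.19 -17.74 -27.22] [0.41 0.3  0.46]
[0. 0. 0.] [-36.94 -35.83 -27.22] [0.43 0.1  0.46]
[ -0.    0.  114.9] [-42.72 -60.34 -27.21] [ 0.4  -0.15  0.46]
[-30.   19.1 111.9] [-44.44 -65.03 -21.21] [ 0.4 -0.2  0.4]
[-30.   19.1 111.9] [-45.42 -63.17  -2.93] [ 0.416 -0.186  0.217]
```

Call:
drive_tool --increments "0 0 0 0 0 -10 1; 0 0 0 0 0 -20 1; 0 0 0 0 0 -27 1; 0 0 0 0 0 -27 1; 0 0 0 0 0 -27 1; 0 0 0 0 0 -27 1; 0 0 0 -28 -18 -27 0.5; 0 0 0 -28 -18 -27 0.5; 0 0 0 -28 -18 -27 0.5; 0 0 0 -28 -18 -27 0.5; 0 0 0 -28 -18 -27 0.5; 0 0 0 -28 -18 -27 0.5; 0 0 0 -28 -18 -27 0.5; 0 0 20 -37 -36 -27 0.5; 0 0 40 -37 -36 -27 0.5; 0 0 60 -37 -36 -27 0.5; 0 0 80 -37 -36 -27 0.5; 0 0 100 -43 -60 -27 0.5; 0 0 115 -43 -60 -27 0.5; 0 0 115 -43 -60 -27 0.5"

```text
t: 2.5
ee_pos: [0.4134, -0.0515, 0.4581]
tool_rot: [2.032, 2.395, 0.0]
contact_force: [0.7, -0.4, -0.4]
finger_gap: 0.0439
```

Run:
```python
from h import *
T=orient(-45,30)
pre=np.array([.4835,-.118,.044])+.004*U
rows([([.40,-.2,.46],orient(-45,0)),([.40,-.2,.40],T),(pre-T[:,2]*.2,T)])
```

```text
[ 0.   0.  54.4] [-14.43  -3.75  -0.19] [ 0.4  -0.2   0.46]
[-14.2  27.7  53.1] [-14.43  -3.75   5.81] [ 0.4 -0.2  0.4]
[-14.2  27.7  53.1] [-13.29  -2.    24.09] [ 0.416 -0.186  0.217]
```

Call:
drive_tool --increments "0 0 27 -14.4 -3.8 0 0.3; 0 0 54 -14.4 -3.8 0 0.3; 0 0 54 -14.4 -3.8 0 0.3; 0 0 54 -14.4 -3.8 0 0.3; 0 0 54 -14.4 -3.8 0 0.3; 0 0 54 -14.4 -3.8 0 0.3; 0 0 54 -14.4 -3.8 0 0.3; 0 0 54 -14.4 -3.8 0 0.3; -14.2 27.7 53.1 -14.4 -3.8 5.8 0.3; -14.2 27.7 53.1 -14.4 -3.8 5.8 0.3; -14.2 27.7 53.1 -14.4 -3.8 5.8 0.3; -14.2 27.7 53.1 -14.4 -3.8 5.8 0.3; -14.2 27.7 53.1 -14.4 -3.8 5.8 0.3; -14.2 27.7 53.1 -14 -3 14 0.3; -14.2 27.7 53.1 -14 -3 14 0.3; -14.2 27.7 53.1 -13.3 -2 24.1 0.3; -14.2 27.7 53.1 -13.3 -2 24.1 0.3; -14.2 27.7 53.1 -13.3 -2 24.1 0.3; -14.2 27.7 53.1 -13.3 -2 24.1 0.3"

```text
t: 4.4
ee_pos: [0.4174, -0.1836, 0.2177]
tool_rot: [-2.633, -1.103, -0.704]
contact_force: [-0.1, -0.2, 0.3]
finger_gap: 0.0267
```

Run:
```python
from h import *
s=ctrl.sense();print(s["joint_pos"].round(2),s["ee_pos"].round(4),Ro.from_rotvec(s["tool_rot"]).as_matrix().round(3),s["finger_gap"])
T=orient(-45,30)
pre=np.array([.4835,-.118,.044])+.004*U
rows([(pre,T)])
a,_=ctrl.capture("scene");b,_=ctrl.capture("top");cv2.imwrite("pics/c2.png",np.vstack([cv2.resize(a[80:330,160:410],(500,300)),cv2.resize(b[130:330,140:350],(500,300))]))
```

```text
[-1.05  0.14  1.89  0.52  1.3  -0.46] [ 0.4174 -0.1836  0.2177] [[ 0.608  0.713  0.35 ]
 [ 0.617 -0.701  0.357]
 [ 0.5   -0.001 -0.866]] 0.026724685307449855
[-0.3  0.   0.4] [-0.27  0.14 19.9 ] [ 0.486 -0.115  0.044]
```

View pics/c2.png

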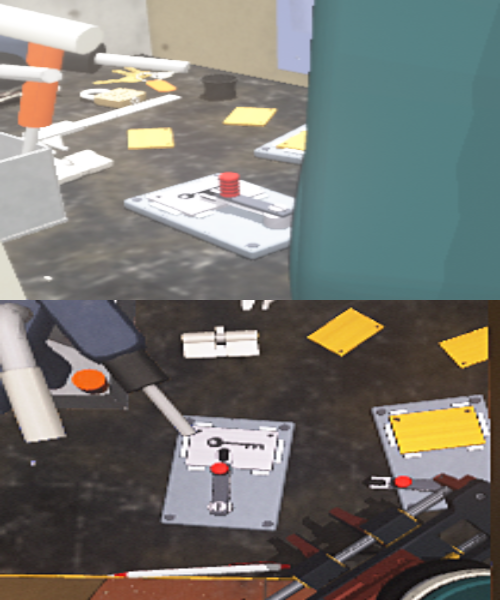

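Picture: the gripper is at lower right, tilted back and clear of the rod tip (crop 185,432). Its line to the steel knob (crop 220,467) is free. I'll advance along the tool axis.

Call:
drive_tool --increments "-0.3 0 0.4 -0.2 0.1 5 0.38; -0.3 0 0.4 -0.3 0.1 9 0.38; -0.3 0 0.4 -0.3 0.1 12 0.38; -0.3 0 0.4 -0.3 0.1 14.5 0.38; -0.3 0 0.4 -0.3 0.1 17 0.38; -0.3 0 0.4 -0.3 0.1 18.5 0.38; -0.3 0 0.4 -0.3 0.1 19.9 0.38; -0.3 0 0.4 -0.3 0.1 19.9 0.38; -0.3 0 0.4 -0.3 0.1 19.9 0.23; -0.3 0 0.4 -0.3 0.1 19.9 0.23; -0.3 0 0.4 -0.3 0.1 19.9 0.23"

```text
t: 5.6
ee_pos: [0.4863, -0.117, 0.0441]
tool_rot: [-2.643, -1.092, -0.71]
contact_force: [0.3, 0.3, 0.2]
finger_gap: 0.0209
```

Run:
```python
from h import *
s=ctrl.sense();print(s["ee_pos"].round(4),s["contact_force"].round(1),s["finger_gap"])
pv=np.array([.4395,-.117,.044])+.004*U
rows([(pv+.045*np.array([np.cos(a),np.sin(a),0]),None) for a in np.radians(np.r_[-1.4,np.arange(5,92,5)])])
a,_=ctrl.capture("scene");b,_=ctrl.capture("top");cv2.imwrite("pics/c3.png",np.vstack([cv2.resize(a[120:320,160:360],(500,300)),cv2.resize(b[170:300,180:340],(500,300))]))
```

```text
[ 0.4863 -0.117   0.0441] [0.3 0.3 0.2] 0.020905361859959014
[0. 0. 0.] [ 0.16 -0.05  0.1 ] [ 0.487 -0.115  0.044]
[0. 0. 0.] [ 0.46 -0.42  0.27] [ 0.487 -0.11   0.044]
[0. 0. 0.] [ 0.67 -0.73  0.39] [ 0.487 -0.106  0.044]
[0. 0. 0.] [ 0.85 -1.06  0.5 ] [ 0.486 -0.103  0.044]
[0. 0. 0.] [ 1.01 -1.41  0.59] [ 0.485 -0.099  0.044]
[0. 0. 0.] [ 1.14 -1.78  0.66] [ 0.483 -0.095  0.044]
[0. 0. 0.] [ 1.24 -2.15  0.72] [ 0.481 -0.092  0.044]
[0. 0. 0.] [ 1.31 -2.53  0.76] [ 0.479 -0.088  0.044]
[0. 0. 0.] [ 1.36 -2.92  0.78] [ 0.477 -0.085  0.044]
[0. 0. 0.] [ 1.37 -3.32  0.79] [ 0.474 -0.082  0.044]
[0. 0. 0.] [ 1.36 -3.71  0.78] [ 0.471 -0.08   0.044]
[0. 0. 0.] [ 1.31 -4.1   0.75] [ 0.468 -0.077  0.044]
[0. 0. 0.] [ 1.24 -4.48  0.71] [ 0.465 -0.075  0.044]
[0. 0. 0.] [ 1.13 -4.85  0.65] [ 0.461 -0.073  0.044]
[0. 0. 0.] [ 1.   -5.22  0.57] [ 0.458 -0.072  0.044]
[0. 0. 0.] [ 0.85 -5.56  0.48] [ 0.454 -0.071  0.044]
[0. 0. 0.] [ 0.66 -5.9   0.37] [ 0.45  -0.07   0.044]
[0. 0. 0.] [ 0.46 -6.21  0.25] [ 0.446 -0.069  0.044]
[0. 0. 0.] [ 0.23 -6.49  0.12] [ 0.442 -0.069  0.044]
```

View pics/c3.png

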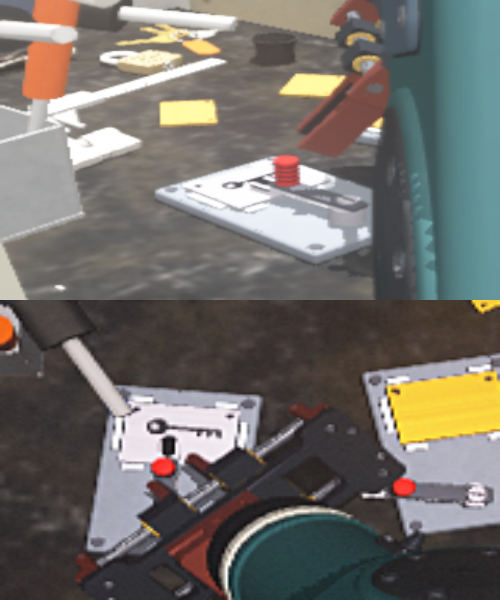

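The fingers don't appear to surround the knob, though the reported pose says they should. I'll check the finger positions in depth.

Run:
```python
from h import *
s=ctrl.sense();print(s["t"],s["ee_pos"].round(4),s["joint_pos"].round(3))
out=[]
for n in("scene","top"):
    im,d=ctrl.capture(n)
    v,u=np.mgrid[0:420,0:560];w=world(n,np.c_[u.ravel(),v.ravel()],d.ravel()).reshape(420,560,3)
    R=Ro.from_rotvec(s["tool_rot"]).as_matrix();q=(w-s["ee_pos"])@R
    m=(d>0)&(abs(q[...,0])<.03)&(abs(q[...,1])<.06)&(q[...,2]<.01)&(q[...,2]>-.09)&(w[...,2]>.036)
    p=(q[m]*1000).round();h=im[m]
    o=np.argsort(-p[:,2])
    print(n,m.sum())
    for i in o[::max(1,len(o)//35)]: print(p[i],h[i],end=';')
    print()
    x0,y0=(220,170) if n=="scene" else (200,200)
    out.append(cv2.resize(im[y0:y0+90,x0:x0+120],(560,400 if 0 else 300),interpolation=cv2.INTER_CUBIC))
cv2.imwrite("pics/c4.png",np.vstack(out))
```

```text
5.7 [ 0.4859 -0.1166  0.0437] [-0.823  0.435  2.076  0.763  0.808 -0.623]
scene 1090
[ 0. -2.  9.] [ 87  86 183];[ 2. -7.  1.] [ 75  75 156];[-4. -5. -3.] [ 72  71 131];[11. -2. -7.] [123 120 150];[  4.  -8. -11.] [ 74  74 150];[  6.  -7. -13.] [ 89  92 247];[ 11.  19. -35.] [ 97 105 147];[ 11. -11. -38.] [ 95 103 159];[  8. -16. -40.] [ 78  84 126];[-10. -17. -41.] [ 77  81 124];[ 10.  12. -43.] [72 74 88];[ -3. -19. -45.] [ 76  82 124];[  6. -18. -47.] [ 76  81 124];[-10. -20. -49.] [ 78  83 122];[  3. -19. -51.] [ 75  81 124];[ -2. -18. -53.] [ 75  80 123];[  8.  10. -54.] [67 68 73];[ 12. -13. -56.] [ 86  91 142];[-10. -17. -58.] [ 73  78 120];[ 10. -17. -60.] [ 74  80 123];[-12. -17. -62.] [142 139 150];[  6.  12. -64.] [65 66 71];[ -3. -19. -66.] [ 71  78 120];[  0. -18. -67.] [ 72  78 120];[  4. -18. -69.] [ 72  79 121];[  5. -20. -71.] [ 72  78 121];[  8. -19. -73.] [ 72  78 121];[  9. -20. -75.] [ 71  78 121];[  9. -19. -77.] [ 71  77 120];[ 10. -20. -79.] [ 72  79 124];[  3. -23. -80.] [ 70  77 120];[ -5. -22. -82.] [ 69  76 119];[ 11. -15. -84.] [ 70  78 121];[ -7. -21. -8
[... 526 characters left out ...]
] [ 44  45 125];[  9.  21. -35.] [133 125 151];[ 11. -13. -38.] [ 75  73 104];[ 10. -10. -40.] [ 65  64 101];[ 10. -11. -42.] [34 40 87];[ 10. -16. -43.] [ 84  82 115];[ 10.  17. -45.] [43 46 91];[ 11.  18. -46.] [36 42 83];[ 11. -12. -47.] [38 43 88];[ 10. -16. -49.] [37 40 84];[ 10. -10. -51.] [37 37 80];[ 10. -15. -52.] [44 43 90];[ 12. -12. -56.] [45 46 93];[  8.  13. -57.] [36 32 33];[ 10. -10. -58.] [36 37 69];[ 11. -12. -59.] [44 48 91];[ 11.  16. -61.] [45 46 91];[  2.  13. -62.] [27 23 26];[  9. -17. -63.] [45 47 80];[  9.  -8. -65.] [67 58 60];[ 11.  16. -67.] [48 50 98];[ 11. -13. -69.] [43 44 94];[  9.  14. -70.] [38 35 54];[  8.  -8. -75.] [48 45 53];[ -2.  13. -84.] [62 55 57];
```

View pics/c4.png

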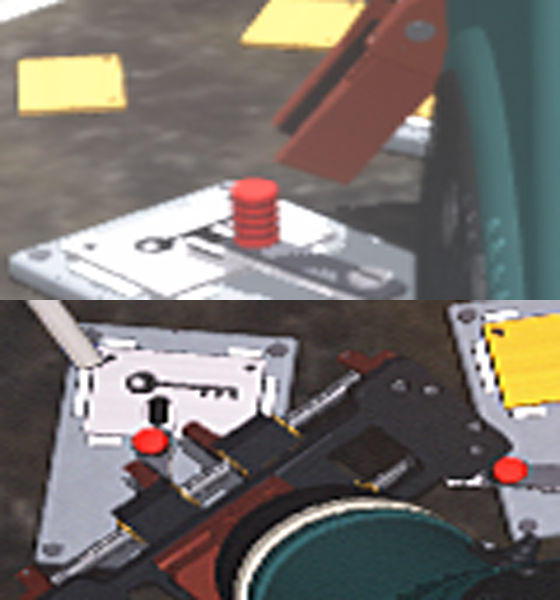

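The depth check shows the visible fingertips end about 35 mm short of the reported TCP along tool z; x and y agree. I'll open, go 3.4 cm further along the tool axis watching force, then narrow the fingers.

Call:
drive_tool --increments "0 0 0 0 0 0 0.38; 0 0 0 0 0 0 0.38; 0 0 0 0 0 0 0.38; 0 0 0 0 0 0.7 0.38; 0 0 0 0 0 1.4 0.38; 0 0 0 0 0 2.1 0.38; 0 0 0 0 0 2.8 0.38; 0 0 0 0 0 3.3 0.38; 0 0 0 0 0 3.3 0.38"

```text
t: 6.7
ee_pos: [0.4971, -0.1036, 0.0137]
tool_rot: [-2.64, -1.091, -0.707]
contact_force: [0.3, -0.6, 0.3]
finger_gap: 0.0334
```

```bash
cat >> h.py <<'E'
def tips():
    s=ctrl.sense();R=Ro.from_rotvec(s["tool_rot"]).as_matrix();out=[]
    print(round(s["t"],2),s["ee_pos"].round(4),s["contact_force"].round(1),round(s["finger_gap"],4))
    for n in("scene","top"):
        im,d=ctrl.capture(n);v,u=np.mgrid[0:420,0:560];w=world(n,np.c_[u.ravel(),v.ravel()],d.ravel()).reshape(420,560,3)
        q=(w-s["ee_pos"])@R;b,g,r=[im[...,i].astype(int) for i in range(3)]
        m=(d>0)&(abs(q[...,0])<.04)&(abs(q[...,1])<.07)&(q[...,2]>-.12)&(w[...,2]>.033)
        for nm,mm in(("finger",m&(r>1.3*b)&(r<1.9*b)&(r>70)&(r<170)),("knob",m&(r>2.3*b)&(r>170))):
            p=q[mm]*1000;print(n,nm,len(p),*( (np.percentile(p,5,0).round(),np.percentile(p,95,0).round(),p.mean(0).round(1)) if len(p)>5 else ()))
        x0,y0=(220,170) if n=="scene" else (200,200)
        out.append(cv2.resize(im[y0:y0+90,x0:x0+120],(560,300),interpolation=cv2.INTER_CUBIC))
    return np.vstack(out)
E
python3 - <<'E'
from h import *
cv2.imwrite("pics/c5.png",tips())
E
```

```text
6.7 [ 0.4971 -0.1036  0.0137] [ 0.3 -0.6  0.3] 0.0334
scene finger 742 [ -9. -29. -89.] [ 12.  21. -39.] [  3.  -18.4 -64.6]
scene knob 30 [  5.  -6. -49.] [ 11.  18. -41.] [  8.3   2.  -46.1]
top finger 9 [  4. -20. -84.] [ 11.  27. -38.] [  9.2   5.9 -56.8]
top knob 42 [  0.  -2. -51.] [ 10.   8. -45.] [  4.9   2.7 -48.5]
```

View pics/c5.png

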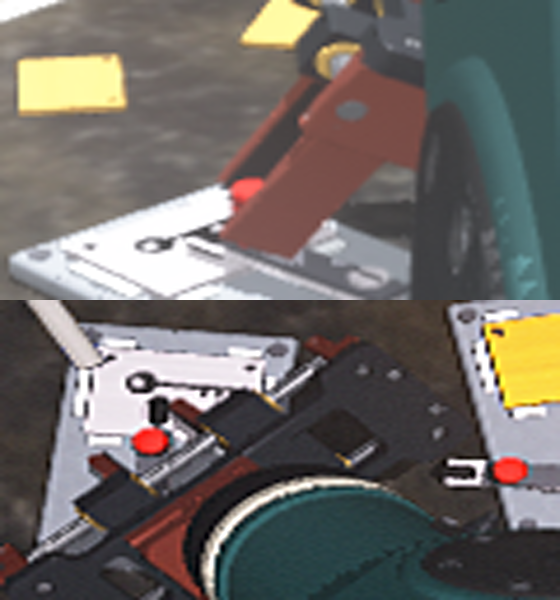

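The knob now sits between the fingers, visible in both views, at tool (5, 3) mm. I'll narrow the fingers and swing along the arc.

Call:
drive_tool --increments "0 0 0 0 0 0 0.23; 0 0 0 0 0 0 0.23; 0 0 0 0.3 -0.37 0.17 0.23; 0 0 0 0.5 -0.68 0.29 0.23; 0 0 0 0.69 -1.0 0.4 0.23; 0 0 0 0.85 -1.36 0.49 0.23; 0 0 0 0.98 -1.73 0.56 0.23; 0 0 0 1.08 -2.1 0.62 0.23; 0 0 0 1.15 -2.5 0.66 0.23; 0 0 0 1.2 -2.87 0.68 0.23; 0 0 0 1.21 -3.27 0.69 0.23; 0 0 0 1.2 -3.66 0.68 0.23; 0 0 0 1.15 -4.05 0.65 0.23; 0 0 0 1.08 -4.43 0.61 0.23; 0 0 0 0.97 -4.8 0.55 0.23; 0 0 0 0.84 -5.17 0.47 0.23; 0 0 0 0.69 -5.51 0.38 0.23; 0 0 0 0.5 -5.85 0.27 0.23; 0 0 0 0.3 -6.16 0.15 0.23; 0 0 0 0.07 -6.44 0.02 0.23"

```text
t: 8.8
ee_pos: [0.452, -0.0581, 0.0146]
tool_rot: [-2.642, -1.091, -0.708]
contact_force: [1.6, 0.4, -0.1]
finger_gap: 0.02
```

```bash
cat >> h.py <<'E'
def knobs():
    for n in("scene","top"):
        im,d=ctrl.capture(n);v,u=np.mgrid[0:420,0:560];w=world(n,np.c_[u.ravel(),v.ravel()],d.ravel()).reshape(420,560,3)
        hsv=cv2.cvtColor(im,cv2.COLOR_BGR2HSV)
        red=(((hsv[...,0]<6)|(hsv[...,0]>174))&(hsv[...,1]>150)&(hsv[...,2]>150)&(w[...,2]>.05)&(w[...,2]<.07)&(d>0)&(w[...,0]>.38)&(w[...,1]<0)).astype(np.uint8)
        k,l,s,c=cv2.connectedComponentsWithStats(red)
        for i in range(1,k):
            if s[i,4]>8:
                p=w[l==i].mean(0)
                off=np.array([-.0007,.0018]) if n=="scene" else 0
                for nm,pv,yaw in(("steel",[.4402,-.1189],-4.9),("brass",[.4682,-.3053],11.7)):
                    e=p[:2]-pv+(np.array([.001,-.0035]) if n=="scene" else 0)
                    if np.hypot(*e)<.06: print(n,nm,p.round(4),s[i,4],"r",np.hypot(*e).round(4),"clip",np.radians(np.degrees(np.arctan2(e[1],e[0]))-yaw).round(3))
E
python3 - <<'E'
from h import *
tips();knobs()
E
```

```text
8.8 [ 0.452  -0.0581  0.0146] [ 1.6  0.4 -0.1] 0.02
scene finger 715 [ -9. -21. -85.] [ 12.  15. -39.] [  3.1 -13.5 -62.6]
scene knob 55 [ -0.  -3. -47.] [ 13.  12. -24.] [  8.3   3.  -42. ]
top finger 7 [ 10. -15. -46.] [ 12.  21. -38.] [ 10.6   4.  -41.2]
top knob 43 [  1.   0. -51.] [ 11.  11. -43.] [  6.4   5.3 -46.8]
top brass [ 0.4715 -0.261   0.0582] 44 r 0.0444 clip 1.293
top steel [ 0.4434 -0.0745  0.0583] 43 r 0.0445 clip 1.585
```

The steel clip now reads 1.585 rad, as wanted. I'll release, back off along the tool axis, and compute the brass approach.

Call:
drive_tool --increments "0 0 0 0 0 0 0.38; 0 0 0 0 0 0 0.38; 0 0 0 0 0 0 0.38; 0 0 0 0 0 -2 0.38; 0 0 0 0 0 -5 0.38; 0 0 0 0 0 -9 0.38; 0 0 0 0 0 -14 0.38; 0 0 0 0 0 -19 0.38; 0 0 0 0 0 -22 0.38; 0 0 0 0 0 -22 0.38"

```text
t: 10.0
ee_pos: [0.3751, -0.1391, 0.2079]
tool_rot: [-2.649, -1.094, -0.711]
contact_force: [1.1, -0.3, -0.4]
finger_gap: 0.0336
```

Run:
```python
from h import *
knobs()
V=orient(-45,0);print(ctrl.sense()["ee_pos"])
rows([([.43,-.25,.22],V),([.4715,-.26,.16],V)])
B=(np.array([.4715,-.26,.006]),V)
rows([(np.array([.4682,-.3045,.006])+.045*np.array([np.cos(a),np.sin(a),0]),None) for a in np.radians(np.r_[85.9,np.arange(80,5,-5)])],B)
```

```text
top brass [ 0.4715 -0.261   0.058 ] 44 r 0.0444 clip 1.293
top steel [ 0.4435 -0.0744  0.0582] 42 r 0.0446 clip 1.583
[ 0.37439938 -0.13579308  0.20499763]
[  0.1 -30.   -0.2] [-2.82 12.02 -3.33] [ 0.43 -0.25  0.22]
[  0.1 -30.   -0.2] [-3.88 15.65  2.99] [ 0.472 -0.26   0.16 ]
[0. 0. 0.] [ 0.02 -0.03  0.  ] [ 0.471 -0.26   0.006]
[0. 0. 0.] [0.31 0.33 0.  ] [ 0.476 -0.26   0.006]
[0. 0. 0.] [0.52 0.66 0.  ] [ 0.48  -0.261  0.006]
[0. 0. 0.] [0.7  1.01 0.  ] [ 0.484 -0.262  0.006]
[0. 0. 0.] [0.85 1.37 0.  ] [ 0.487 -0.264  0.006]
[0. 0. 0.] [0.97 1.75 0.  ] [ 0.491 -0.266  0.006]
[0. 0. 0.] [1.05 2.13 0.  ] [ 0.494 -0.268  0.006]
[0. 0. 0.] [1.1  2.52 0.  ] [ 0.497 -0.27   0.006]
[0. 0. 0.] [1.12 2.91 0.  ] [ 0.5   -0.273  0.006]
[0. 0. 0.] [1.1  3.31 0.  ] [ 0.503 -0.276  0.006]
[0. 0. 0.] [1.05 3.69 0.  ] [ 0.505 -0.279  0.006]
[0. 0. 0.] [0.97 4.08 0.  ] [ 0.507 -0.282  0.006]
[0. 0. 0.] [0.85 4.45 0.  ] [ 0.509 -0.285  0.006]
[0. 0. 0.] [0.7  4.82 0.  ] [ 0.51  -0.289  0.006]
[0. 0. 0.] [0.52 5.16 0.  ] [ 0.512 -0.293  0.006]
[0. 0. 0.] [0.31 5.49 0.  ] [ 0.513 -0.297  0.006]
```

Call:
drive_tool --increments "0 -8 0 -1 4 -2 0.38; 0 -16 0 -2 8 -3.3 0.38; 0 -24 0 -2.8 12 -3.3 0.38; 0 -30 0 -2.8 12 -3.3 0.38; 0 -30 -0.2 -2.8 12 -3.3 0.38; 0 -30 -0.2 -3.9 15.6 0 0.38; 0 -30 -0.2 -3.9 15.6 3 0.38; 0 -30 -0.2 -3.9 15.6 3 0.38; 0 -30 -0.2 -3.9 15.6 3 0.38; 0 -30 -0.2 -3.9 15.6 3 0.38; 0 -30 -0.2 -3.9 15.6 3 0.38"

```text
t: 11.2
ee_pos: [0.471, -0.2601, 0.1609]
tool_rot: [2.9, 1.202, 0.002]
contact_force: [0.1, 0.3, 0.2]
finger_gap: 0.0336
```

Run:
```python
from h import *
V=orient(-45,0);print(ctrl.sense()["ee_pos"].round(4),ctrl.sense()["contact_force"].round(1))
rows([([.4715,-.26,.006],V)]);tips()
```

```text
[ 0.471  -0.2601  0.1609] [0.1 0.3 0.2]
[ 0.2 -0.   0. ] [ 0.04 -0.02 15.49] [ 0.472 -0.26   0.006]
11.2 [ 0.471  -0.2601  0.1609] [0.1 0.3 0.2] 0.0336
scene finger 0
scene knob 0
top finger 0
top knob 0
```

Call:
drive_tool --increments "0 0 0 0 0 4 0.38; 0 0 0 0 0 7 0.38; 0 0 0 0 0 9.5 0.38; 0 0 0 0 0 11.5 0.38; 0 0 0 0 0 12.5 0.38; 0 0 0 0 0 13.5 0.38; 0 0 0 0 0 13.5 0.38"

```text
t: 12.0
ee_pos: [0.471, -0.2596, 0.0243]
tool_rot: [2.901, 1.203, 0.0]
contact_force: [0.8, -0.1, -0.0]
finger_gap: 0.0337
```

Run:
```python
from h import *
tips()
out=[]
for n in("scene","top"):
    im,_=ctrl.capture(n);x0,y0=(270,130) if n=="scene" else (250,190)
    out.append(cv2.resize(im[y0:y0+100,x0:x0+133],(532,300),interpolation=cv2.INTER_CUBIC))
cv2.imwrite("pics/c6.png",np.vstack(out))
```

```text
12.0 [ 0.471  -0.2596  0.0243] [ 0.8 -0.1 -0. ] 0.0337
scene finger 0
scene knob 0
top finger 0
top knob 0
```

View pics/c6.png

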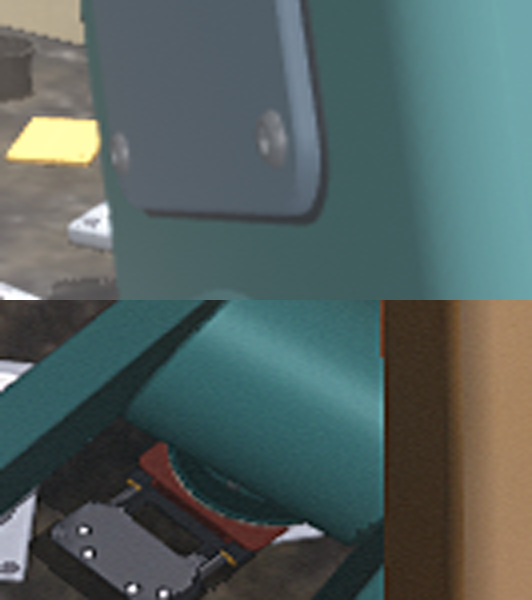

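The arm hides the knob from both cameras here. I'll go down the last bit and close gently as a feel check: the gap should stop at 14 mm.

Call:
drive_tool --increments "0 0 0 0 0 0.6 0.38; 0 0 0 0 0 1.2 0.38; 0 0 0 0 0 1.8 0.38; 0 0 0 0 0 1.8 0.2; 0 0 0 0 0 1.8 0.1; 0 0 0 0 0 1.8 0.1; 0 0 0 0 0 1.8 0.1; 0 0 0 0 0 1.8 0.1"

```text
t: 13.0
ee_pos: [0.4707, -0.2587, 0.0066]
tool_rot: [-2.902, -1.203, 0.0]
contact_force: [-0.1, 3.8, 0.7]
finger_gap: 0.0129
```

Held at 12.9 mm, so the knob is between the pads. I'll loosen and swing.

Call:
drive_tool --increments "0 0 0 0 0 0 0.22; 0 0 0 0 0 0 0.22; 0 0 0 0 0 0 0.22; 0 0 0 0.29 0.36 0 0.22; 0 0 0 0.5 0.69 0 0.22; 0 0 0 0.68 1.04 0 0.22; 0 0 0 0.83 1.4 0 0.22; 0 0 0 0.95 1.78 0 0.22; 0 0 0 1.03 2.16 0 0.22; 0 0 0 1.08 2.55 0 0.22; 0 0 0 1.1 2.94 0 0.22; 0 0 0 1.08 3.34 0 0.22; 0 0 0 1.03 3.72 0 0.22; 0 0 0 0.95 4.11 0 0.22; 0 0 0 0.83 4.48 0 0.22; 0 0 0 0.68 4.85 0 0.22; 0 0 0 0.5 5.19 0 0.22; 0 0 0 0.3 5.5 0 0.22; 0 0 0 0.3 5.5 0 0.22"

```text
t: 14.9
ee_pos: [0.5126, -0.2975, 0.0069]
tool_rot: [2.899, 1.202, 0.001]
contact_force: [-1.2, 0.8, -1.0]
finger_gap: 0.0194
```

Release, rise, and back off toward the robot for a look.

Call:
drive_tool --increments "0 0 0 0 0 0 0.38; 0 0 0 0 0 0 0.38; 0 0 0 0 0 0 0.38; 0 0 0 0 0 -3 0.38; 0 0 0 0 0 -7 0.38; 0 0 0 0 0 -12 0.38; 0 0 0 0 0 -17 0.38; 0 0 0 -5 0 -22 0.38; 0 0 0 -10 -2 -26 0.38; 0 0 0 -13 -4 -30 0.38; 0 0 0 -13 -4 -30 0.38; 0 0 0 -13 -4 -30 0.38"

```text
t: 16.1
ee_pos: [0.3908, -0.3628, 0.3115]
tool_rot: [2.895, 1.196, 0.002]
contact_force: [1.6, -0.8, 0.4]
finger_gap: 0.0335
```

Run:
```python
from h import *
knobs();s=ctrl.sense();print(s["ee_pos"])
rows([([.40,-.02,.40],None)])
out=[]
for n in("scene","top"):
    im,_=ctrl.capture(n);x0,y0=(200,150) if n=="scene" else (190,180)
    out.append(cv2.resize(im[y0:y0+110,x0:x0+200],(546,300),interpolation=cv2.INTER_CUBIC))
cv2.imwrite("pics/c7.png",np.vstack(out))
```

```text
scene steel [ 0.4381 -0.0697  0.0575] 9 r 0.0457 clip 1.68
top brass [ 0.5122 -0.2975  0.0587] 39 r 0.0447 clip -0.028
top steel [ 0.4434 -0.0746  0.0589] 43 r 0.0445 clip 1.585
[ 0.39197693 -0.36017873  0.30725029]
[0. 0. 0.] [ 24.61 -23.47  -9.36] [ 0.4  -0.02  0.4 ]
```

View pics/c7.png

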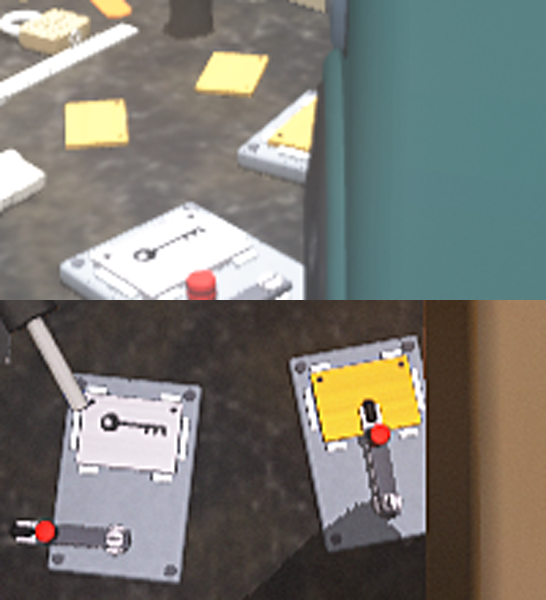

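Picture: the brass clip lies square on the plate (crop 370,412) and reads -0.028 rad. The steel clip is turned away (crop 20,530) and reads 1.585 rad. Both plates are in their nests. The gripper is a little near the right wall, so I'll move away from it before handing in.

Call:
drive_tool --increments "0 0 0 3 -3 -3 0.38; 0 0 0 6 -6 -6 0.38; 0 0 0 9 -9 -8 0.38; 0 0 0 10 -10 -8 0.38; 0 0 0 10 -10 -8 0.38; 0 0 0 10 -10 -8 0.38"

```text
t: 16.9
ee_pos: [0.3917, -0.2183, 0.3849]
tool_rot: [-2.901, -1.206, 0.002]
contact_force: [-0.9, 0.1, -0.3]
finger_gap: 0.0335
```

Run:
```python
from h import *
knobs();s=ctrl.sense();print(s["ee_pos"],s["contact_force"],s["t"])
print(ctrl.hand_in())
```

```text
[ 0.39152323 -0.21901144  0.38494253] [ 0.16654556 -0.8424836  -0.40475789] 17.0
the job is handed in; nothing more can be done
None
```

Both clips are set as asked, and I handed the job in at about 17 s of the 51 s allowed. I swung the steel plate's clip clear first, then the brass plate's clip onto its plate.

**Last checks (top camera):**
- **Steel clip:** it reads about 1.585 rad, a right angle off the plate.
- **Brass clip:** it reads about -0.03 rad, square across the near edge of the largest brass plate, the one in the holder.
- **Plates:** both were lying in their nests in the last picture.
- **Robot:** it ended clear of everything, with force readings under 1 N, which is noise level.

**What disagreed or failed:**
- **Fingertips:** depth showed them about 35 mm short of the reported TCP along the tool axis, so I went that much further for both knobs.
- **Scene camera:** its last steel reading was 1.68 rad, but from a 9-pixel sliver. I trusted the top camera, which gave 1.583–1.585 rad each time it saw the knob.
- **Final measurement:** the arm blocked the view just before hand-in, so the values come from the look before the last retreat in free air.

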